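# Reload the slit-lamp lens rack in reverse order

## Robot

A 7-joint arm with a two-finger parallel gripper is mounted at the origin on the work surface. World frame = base frame: x ahead of the robot, y to its left, z up, the work surface at z = 0. Lengths are in m, angles in rad, forces in N, time in s.
With the tool pointing down it reaches from about 0.4 to 0.85 m from the base axis. Payload 6.9 kg.
Tool frame: the origin (TCP) lies midway between the tips of the shut fingers; the grasp point (between the pads) lies behind it (ctrl.pinch_z is the z of the grasp point in the tool frame, in m); z points along the fingers, y is the line along which they close (so a half turn about z gives the same grasp; the last joint's range is limited). The gripper opens to 85 mm and grips with 20 to 120 N. Pads are 22 mm wide; open, the fingers measure 114 mm over their backs; the gripper's body (76 mm by 85 mm) begins 54 mm behind the grasp point. The pads swing forward as they close: fully open they stand 13 mm farther back than shut.
Start: joints at [1.419, 0.507, -0.238, 1.5, 0.126, 1.149, -0.155], TCP at [0.159, -0.604, 0.231] pointing down, gripper open.
Joint ranges: [-3.08, 3.08], [-0.24, 2.05], [-1.43, 1.35], [0, 2.5], [-1.52, 4.66], [0.17, 1.96], [-2.89, 2.89]. Speed limits (rad/s): [2.39, 2.39, 3.14, 3.14, 3.14, 3.14, 3.14].

## Interface

Orientations are given as a unit quaternion [w, x, y, z].
In Python, from station import ctrl, get_state, vision, ticket, models gives the robot as it stands. Calls block until the motion is done:
- ctrl.movep(position, orientation): joint-space move of the TCP to a pose.
- ctrl.movel(position, frame=None, max_speed=0.15): straight line of the TCP; frame=None keeps the orientation; max_speed is the mean speed in m/s.
- ctrl.set_joints(angles): joint-space move.
- ctrl.ungrasp() and ctrl.close_gripper(force=None): open the fingers fully, or close them until they stop; force is the grip in N (None keeps the last).
- ctrl.pause(seconds).
- ctrl.ik(position, orientation): joint angles nearest the present ones, or None.
- get_state(): the state.
- vision.grab_frame(name): name is "scene" or "side" or "wrist"; returns (picture, depth): 480x640x3 uint8, blue, green, red; 480x640 float32, m along the optical axis (not along the pixel's ray), 0 where there is no reading.
- vision.camera_info(name): a dict with "mtx" (3x3 intrinsics, pixels), "R" (3x3) and "t" (3): a world point X has camera coordinates R X + t; the wrist camera has in their place "hand_eye" (4x4, takes a point from camera to tool coordinates, whose origin is the TCP and whose axes are the flange's). Camera axes: x right, y down, z forward; pixel columns grow to the right and rows downward; lengths in m; the calibration is good to about 2 mm. A picture is of the moment at which its call begins: read the wrist's pose just before it. camera_info takes no time and is no camera call.
A pose or a line that the arm cannot do raises ctrl.Unreachable and nothing moves.
- ticket.close_job(): hands the job in; it is judged then, once.
Trained networks look in the newest picture that a camera, given by its name, has taken for a name from the list of things; names that differ only in an ending like _2 or _b are one class to them, and where a whole thing is asked for, a point or a joint stands for the part that bears it (a point fixed in the world has none). Each returns a list of dicts, best first, with "p" (0 to 1); they miss things now and then, are a little off and sometimes report something else, mostly with a low value. They report only what shows in the picture. A call takes as long as a camera call. They do not tell look-alikes from the thing itself.
- models.recognise(camera, target): "point" ([column, row] in pixels, amid what is visible of it).
- models.masks_of(camera, target): "mask" (480x640 bool, what is visible of it) and "point" ([column, row] in pixels, amid what is visible of it).
The state is a dict: "time": time; "qpos": joint angles; "qd": joint speeds; "tau": joint torques, N m; "tcp_pos": TCP position; "eef_rot": TCP orientation; "contact_force": force on the tool from outside, world axes, zero at the start; "wrist_torque": the same for the moment, N m; "width": finger opening in m; "gripper_force": force on a finger pad.
Only numpy, scipy, OpenCV 4.12 (cv2) and the standard library are available. Lean on these libraries where they do the work, as an engineer would, in place of code of your own. Each camera call takes 0.05 s, during which the arm holds its last target. There are 200 camera calls.

## Task

Move the four coloured examination lenses from the white drying rack to the empty wooden lamp rack, in the reverse order: each rack has a black post at one end, and the lens that stood nearest the post on the drying rack goes to the place farthest from the post on the lamp rack, the second nearest to the second farthest, and so on. Stand each lens upright in the middle of the black disc of its place, one to a place; set the lenses down rather than dropping them, and never tip one over.

Things in the scene. Friction and masses are not known exactly. Their poses are not given: they have to be found in the camera images.
- lens_red_mid (a point): centre (half-way up, on the axis) of the red lens: an examination lens in an upright red cylindrical barrel, 36 mm across and 46 mm tall, about 60 g, a narrow black band near its foot, glass in its top; z is up along its axis. It starts upright in the middle of the red pad, its centre 32 mm above the table
- lens_yellow_mid (a point): centre (half-way up, on the axis) of the yellow lens: an examination lens in an upright yellow cylindrical barrel, 36 mm across and 46 mm tall, about 60 g, a narrow black band near its foot, glass in its top; z is up along its axis. It starts upright in the middle of the yellow pad, its centre 32 mm above the table
- lens_green_mid (a point): centre (half-way up, on the axis) of the green lens: an examination lens in an upright green cylindrical barrel, 36 mm across and 46 mm tall, about 60 g, a narrow black band near its foot, glass in its top; z is up along its axis. It starts upright in the middle of the green pad, its centre 32 mm above the table
- lens_blue_mid (a point): centre (half-way up, on the axis) of the blue lens: an examination lens in an upright blue cylindrical barrel, 36 mm across and 46 mm tall, about 60 g, a narrow black band near its foot, glass in its top; z is up along its axis. It starts upright in the middle of the blue pad, its centre 32 mm above the table
- pad_red: red round pad, 48 mm across and 3 mm thick, fixed on the drying rack under the red lens; it stays there and shows where that lens started. Origin: centre of its underside, 6 mm above the table
- pad_yellow: yellow round pad, 48 mm across and 3 mm thick, fixed on the drying rack under the yellow lens; it stays there and shows where that lens started. Origin: centre of its underside, 6 mm above the table
- pad_green: green round pad, 48 mm across and 3 mm thick, fixed on the drying rack under the green lens; it stays there and shows where that lens started. Origin: centre of its underside, 6 mm above the table
- pad_blue: blue round pad, 48 mm across and 3 mm thick, fixed on the drying rack under the blue lens; it stays there and shows where that lens started. Origin: centre of its underside, 6 mm above the table
- drying_rack: fixed white rack, lenses on pads; base plate 90 (x) by 256 (y) by 6 mm. Origin: on the table under the middle of the row. Four places along its y axis, at y = +84, +28, -28, -84 mm, x = 0, open on both x sides. Fins 4 mm thick across the row at y = 0, +-56, +-112, 70 long, tops 20 mm above the table. Black ball-topped post, 52 mm tall, 20 across, at the +y end, y = +128
- lamp_rack: fixed pale wooden rack, empty; same shape, sizes, fins and axes as the drying rack, black post at its +y end (y = +128 mm). Origin: on the table under the middle of the row. Places at y = +84, +28, -28, -84 mm, x = 0, each marked by a flat black disc 46 mm across on the base's top, 6 mm above the table. A lens standing there has its centre 29 mm above the table
Mind the look-alikes: they are no part of the job. What is shaped like the part that bears lens_blue_mid but pink is not meant.

How it is judged:
At the end, for the whole second after the job is handed in: Each lens stands upright in the lamp rack in the mirror place of the one it started from (counted from the posts, 1st to 4th, 2nd to 3rd and so on), within 15 mm across and 13 mm along the row, centre 25 to 33 mm above the table, tilt under 0.15 rad, released and at rest (((y of pad_red in the frame of drying_rack between 0.074 and 0.094 m and y of lens_red_mid in the frame of lamp_rack between -0.097 and -0.071 m) or (y of pad_red in the frame of drying_rack between 0.018 and 0.038 m and y of lens_red_mid in the frame of lamp_rack between -0.041 and -0.015 m) or (y of pad_red in the frame of drying_rack between -0.038 and -0.018 m and y of lens_red_mid in the frame of lamp_rack between 0.015 and 0.041 m) or (y of pad_red in the frame of drying_rack between -0.094 and -0.074 m and y of lens_red_mid in the frame of lamp_rack between 0.071 and 0.097 m)) and x of lens_red_mid in the frame of lamp_rack between -0.015 and 0.015 m and height (world z) of lens_red_mid between 0.025 and 0.033 m and angle between each of lens_red_mid, lens_yellow_mid, lens_green_mid, lens_blue_mid's own z axis and vertical below 0.15 rad and linear speed of each of lens_red, lens_yellow, lens_green, lens_blue below 0.02 m/s and contact force between each of lens_red, lens_yellow, lens_green, lens_blue and the fingers below 0.05 N and ((y of pad_yellow in the frame of drying_rack between 0.074 and 0.094 m and y of lens_yellow_mid in the frame of lamp_rack between -0.097 and -0.071 m) or (y of pad_yellow in the frame of drying_rack between 0.018 and 0.038 m and y of lens_yellow_mid in the frame of lamp_rack between -0.041 and -0.015 m) or (y of pad_yellow in the frame of drying_rack between -0.038 and -0.018 m and y of lens_yellow_mid in the frame of lamp_rack between 0.015 and 0.041 m) or (y of pad_yellow in the frame of drying_rack between -0.094 and -0.074 m and y of lens_yellow_mid in the frame of lamp_rack between 0.071 and 0.097 m)) and x of lens_yellow_mid in the frame of lamp_rack between -0.015 and 0.015 m and height (world z) of lens_yellow_mid between 0.025 and 0.033 m and ((y of pad_green in the frame of drying_rack between 0.074 and 0.094 m and y of lens_green_mid in the frame of lamp_rack between -0.097 and -0.071 m) or (y of pad_green in the frame of drying_rack between 0.018 and 0.038 m and y of lens_green_mid in the frame of lamp_rack between -0.041 and -0.015 m) or (y of pad_green in the frame of drying_rack between -0.038 and -0.018 m and y of lens_green_mid in the frame of lamp_rack between 0.015 and 0.041 m) or (y of pad_green in the frame of drying_rack between -0.094 and -0.074 m and y of lens_green_mid in the frame of lamp_rack between 0.071 and 0.097 m)) and x of lens_green_mid in the frame of lamp_rack between -0.015 and 0.015 m and height (world z) of lens_green_mid between 0.025 and 0.033 m and ((y of pad_blue in the frame of drying_rack between 0.074 and 0.094 m and y of lens_blue_mid in the frame of lamp_rack between -0.097 and -0.071 m) or (y of pad_blue in the frame of drying_rack between 0.018 and 0.038 m and y of lens_blue_mid in the frame of lamp_rack between -0.041 and -0.015 m) or (y of pad_blue in the frame of drying_rack between -0.038 and -0.018 m and y of lens_blue_mid in the frame of lamp_rack between 0.015 and 0.041 m) or (y of pad_blue in the frame of drying_rack between -0.094 and -0.074 m and y of lens_blue_mid in the frame of lamp_rack between 0.071 and 0.097 m)) and x of lens_blue_mid in the frame of lamp_rack between -0.015 and 0.015 m and height (world z) of lens_blue_mid between 0.025 and 0.033 m); the robot touches nothing.
It fails at once if a lens is dropped (unheld more than about 30 mm above where it stands) ((height (world z) of lens_red_mid above 0.065 m and contact force between lens_red and the fingers below 0.02 N) or (height (world z) of lens_yellow_mid above 0.065 m and contact force between lens_yellow and the fingers below 0.02 N) or (height (world z) of lens_green_mid above 0.065 m and contact force between lens_green and the fingers below 0.02 N) or (height (world z) of lens_blue_mid above 0.065 m and contact force between lens_blue and the fingers below 0.02 N)).
It fails at once if a lens is tipped over (by more than 57 degrees) (angle between any of lens_red_mid, lens_yellow_mid, lens_green_mid, lens_blue_mid's own z axis and vertical above 1 rad).
It also fails if it takes over 102 s, if anything falls off the work surface, if the arm or the gripper's body presses on something with over 40 N, if the wrist force passes 120 N, or if a joint passes its speed limit or range.

## Working session

There is one attempt and no reset: what is moved stays moved. The work goes in short steps, each a Python script; the robot and the scene stay as the last script left them, time stands still between calls to the robot, and variables do not carry over. Pictures are saved under pics/ and viewed, at most 14 in all, crops included, and the job is handed in when it is done.

```bash
ls; mkdir -p pics; python3 - <<'E'
from station import ctrl,get_state,vision
import cv2
for n in("scene","side"):
    p,d=vision.grab_frame(n); cv2.imwrite(f"pics/{n}0.png",p)
    c=vision.camera_info(n); print(n,c["mtx"][0],(-c["R"].T@c["t"]).round(3),c["R"][2])
s=get_state();print(s["time"],s["tcp_pos"],s["eef_rot"],s["width"],ctrl.pinch_z)
print(vision.camera_info("wrist")["hand_eye"])
E
```

```text
pics
scene [576.75712135   0.         324.1467456 ] [0.871 0.567 1.121] [-0.27647755 -0.48474472 -0.82980884]
side [592.75444561   0.         317.22438796] [ 0.24  -0.685  0.899] [ 0.27023871  0.58459053 -0.76499997]
0.1 [ 0.15918783 -0.60392466  0.23052435] [-7.93832507e-04  9.91701748e-01  1.28557391e-01 -1.04167693e-04] 0.08520453286538207 -0.0187
[[-1.41457319e-03 -9.53626183e-01 -3.00990202e-01  7.75020488e-02]
 [ 9.99998845e-01 -1.51654820e-03  1.05148004e-04  3.32269183e-04]
 [-5.56738040e-04 -3.00989706e-01  9.53627226e-01 -1.42562481e-01]
 [ 0.00000000e+00  0.00000000e+00  0.00000000e+00  1.00000000e+00]]
```

View pics/scene0.png

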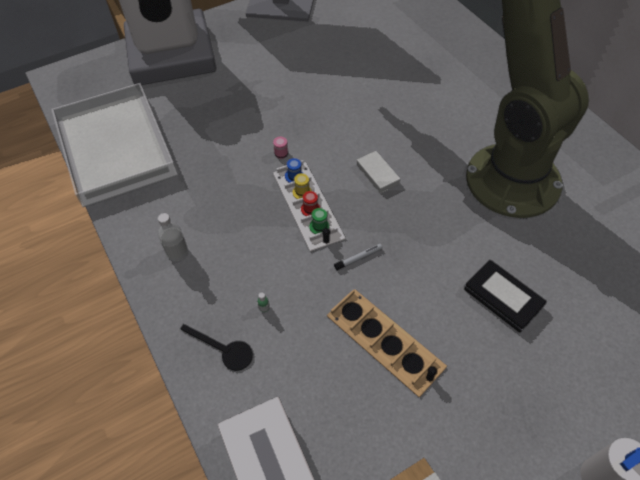

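View pics/side0.png

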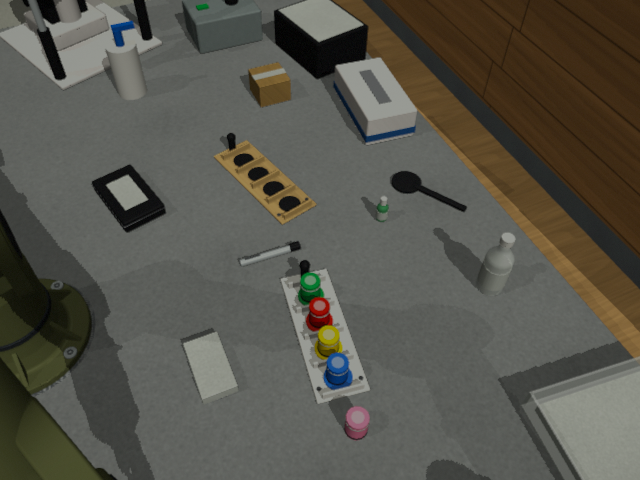

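Scene picture: from the post of the white rack at (326,237) the lenses run green (320,219), red (310,203), yellow (302,184), blue (294,168). The wooden rack's post is at (432,373). Candidates for the blue-lens shape are blue (294,168) on the rack and pink (280,146) off it. Blue is the one meant, and pink stays where it is.

```bash
cat > h.py <<'E'
from station import ctrl,get_state,vision,models,ticket
import numpy as np, cv2
C={n:vision.camera_info(n) for n in("scene","side")}
def ray(n,px,z):
    c=C[n]; R=np.array(c["R"]); t=np.array(c["t"])
    o=-R.T@t; d=R.T@np.linalg.inv(c["mtx"])@[px[0],px[1],1.]
    return o+d*(z-o[2])/d[2]
E
python3 - <<'E'
from h import *
P={}
for n in C:
    im,_=vision.grab_frame(n); P[n]=im
    for k in ("red","yellow","green","blue"):
        r=models.masks_of(n,f"lens_{k}_mid")
        for a in r[:2]:
            v,u=np.nonzero(a["mask"]); c=((u.min()+u.max())/2,(v.min()+v.max())/2)
            print(n,k,round(a["p"],2),np.round(a["point"]),a["mask"].sum(),ray(n,(u.mean(),v.mean()),.032).round(4),ray(n,c,.032).round(4))
    r=models.masks_of(n,"lamp_rack")
    for a in r[:2]:
        print(n,"lamp",round(a["p"],2),np.round(a["point"]),a["mask"].sum())
    m=cv2.dilate(r[0]["mask"].astype(np.uint8),np.ones((5,5)))
    b=((im.max(2)<45)&(m>0)).astype(np.uint8)
    N,L,S,ce=cv2.connectedComponentsWithStats(b)
    for i in range(1,N):
        if S[i,4]>30: print(n,"disc",S[i],ce[i].round(1),ray(n,ce[i],.006).round(4))
a=cv2.resize(P["scene"][130:255,255:355],None,fx=4,fy=4,interpolation=2); b=cv2.resize(P["side"][255:445,270:390],None,fx=2.6315,fy=2.6315,interpolation=2)[:500]
cv2.imwrite("pics/crop1.png",np.hstack([a,cv2.resize(b,(316,500))]))
E
```

```text
scene red 0.83 [311. 199.] 288 [ 0.4831 -0.1784  0.032 ] [ 0.4837 -0.1767  0.032 ]
scene yellow 0.76 [303. 184.] 297 [ 0.4728 -0.2362  0.032 ] [ 0.473  -0.2346  0.032 ]
scene green 0.62 [318. 222.] 316 [ 0.4894 -0.1226  0.032 ] [ 0.4895 -0.1221  0.032 ]
scene blue 0.58 [296. 166.] 293 [ 0.4645 -0.2914  0.032 ] [ 0.4658 -0.288   0.032 ]
scene blue 0.53 [279. 146.] 296 [ 0.4588 -0.3701  0.032 ] [ 0.4598 -0.3703  0.032 ]
scene lamp 0.66 [311. 227.] 33
scene lamp 0.57 [386. 345.] 4954
side red 0.9 [316. 312.] 618 [ 0.4803 -0.1776  0.032 ] [ 0.4802 -0.177   0.032 ]
side yellow 0.7 [326. 343.] 562 [ 0.4719 -0.2348  0.032 ] [ 0.472  -0.2367  0.032 ]
side green 0.95 [312. 287.] 479 [ 0.4878 -0.1213  0.032 ] [ 0.4872 -0.1237  0.032 ]
side blue 0.77 [338. 368.] 645 [ 0.4639 -0.2873  0.032 ] [ 0.4639 -0.2873  0.032 ]
side blue 0.66 [355. 423.] 690 [ 0.453  -0.3812  0.032 ] [ 0.4532 -0.3818  0.032 ]
side lamp 0.81 [265. 180.] 3721
side disc [227 133   8  17 108] [230.8 140.3] [0.4919 0.3415 0.006 ]
side disc [234 154  19  12 159] [242.2 158.9] [0.4953 0.2724 0.006 ]
side disc [248 167  20  13 178] [257.  172.9] [0.5098 0.2176 0.006 ]
side disc [263 182  21  14 194] [272.4 187.6] [0.5244 0.1628 0.006 ]
side disc [279 196  21  15 214] [288.5 202.7] [0.5392 0.1087 0.006 ]
```

View pics/crop1.png

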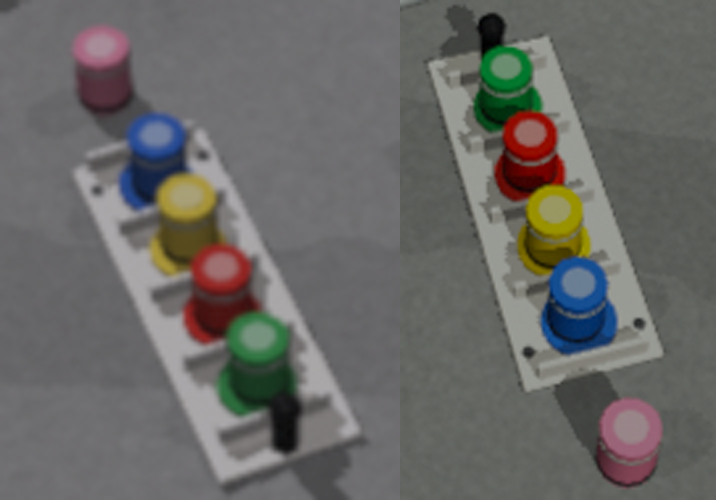

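Confirmed: from the post the order is green, red, yellow, blue, and pink stands off the rack. Next I refine both racks with the wrist camera from above.

```bash
cat >> h.py <<'E'
from scipy.spatial.transform import Rotation as Ro
def quat(u,s=1):
    "tool down, closing line along rack x; u = rack +y direction (xy)"
    y=s*np.array([u[1],-u[0],0]); z=np.array([0,0,-1.]); x=np.cross(y,z)
    q=Ro.from_matrix(np.c_[x,y,z]).as_quat(); return q[[3,0,1,2]]
def wray(px,z,st):
    c=vision.camera_info("wrist"); H=np.array(c["hand_eye"]); q=st["eef_rot"]
    T=np.eye(4); T[:3,:3]=Ro.from_quat(np.r_[q[1:],q[0]]).as_matrix(); T[:3,3]=st["tcp_pos"]
    M=T@H; o=M[:3,3]; d=M[:3,:3]@np.linalg.inv(c["mtx"])@[px[0],px[1],1.]
    return o+d*(z-o[2])/d[2]
E
python3 - <<'E'
from h import *
uD=np.array([.0238,.167]);uD/=np.linalg.norm(uD);uL=np.array([-.0439,.1637]);uL/=np.linalg.norm(uL)
for nm,mid,u in(("D",[.477,-.206],uD),("L",[.517,.190],uL)):
    cand=[(s,ctrl.ik([*mid,.25],quat(u,s))) for s in(1,-1)]
    for c in cand: print(nm,c[0],None if c[1] is None else np.round(c[1],2))
    off=[0,0]
    s=1 if cand[0][1] is not None and (cand[1][1] is None or abs(cand[0][1][6])<abs(cand[1][1][6])) else -1
    q=quat(u,s); x=Ro.from_quat(q[[1,2,3,0]]).as_matrix()[:2,0]
    ctrl.movep([*(np.array(mid)-.04*x),.26],q); ctrl.pause(.3)
    st=get_state(); im,_=vision.grab_frame("wrist"); cv2.imwrite(f"pics/w{nm}.png",im); print(nm,s,st["time"],st["tcp_pos"].round(3) if hasattr(st["tcp_pos"],'round') else st["tcp_pos"])
    if nm=="D":
        for k in("red","yellow","green","blue"):
            for what,z in((f"pad_{k}",.009),(f"lens_{k}_mid",.032)):
                for a in models.masks_of("wrist",what)[:1]:
                    v,w=np.nonzero(a["mask"]); print(what,round(a["p"],2),a["mask"].sum(),np.round(a["point"]),wray((w.mean(),v.mean()),z,st).round(4))
    else:
        b=(im.max(2)<45).astype(np.uint8); N,L,S,ce=cv2.connectedComponentsWithStats(b)
        for i in range(1,N):
            if S[i,4]>150: print("disc",S[i],ce[i].round(1),wray(ce[i],.006,st).round(4))
E
```

```text
D 1 [ 0.88  0.39 -0.74  1.74  0.29  1.12 -0.1 ]
D -1 [-0.35  0.54  1.15  1.75 -0.53  1.2  -2.33]
D 1 2.7417 [ 0.471 -0.246  0.26 ]
pad_red 0.78 548 [332. 112.] [ 0.4849 -0.1766  0.009 ]
lens_red_mid 0.92 1323 [317. 122.] [ 0.4827 -0.1778  0.032 ]
pad_yellow 0.78 502 [322. 164.] [ 0.479  -0.2227  0.009 ]
lens_yellow_mid 0.77 1274 [316. 184.] [ 0.4734 -0.236   0.032 ]
pad_green 0.7 469 [329.  79.] [ 0.4934 -0.1333  0.009 ]
lens_green_mid 0.66 1614 [316.  60.] [ 0.4898 -0.1209  0.032 ]
pad_blue 0.57 373 [324. 212.] [ 0.4731 -0.2783  0.009 ]
lens_blue_mid 0.75 1316 [318. 232.] [ 0.4653 -0.2883  0.032 ]
L 1 [ 0.2   0.49 -0.94  1.66  0.42  1.2  -0.57]
L -1 [ 0.33  0.6  -1.22  1.66  0.58  1.3   2.4 ]
L 1 4.975 [0.528 0.151 0.26 ]
disc [   0    0  110  102 6365] [60.8 61.9] [0.2537 0.2088 0.006 ]
disc [    0   286   640   194 56993] [325.8 417.9] [ 0.6208 -0.1451  0.006 ]
disc [231 354  19  28 179] [241.4 366.7] [ 0.4955 -0.0944  0.006 ]
```

View pics/wL.png

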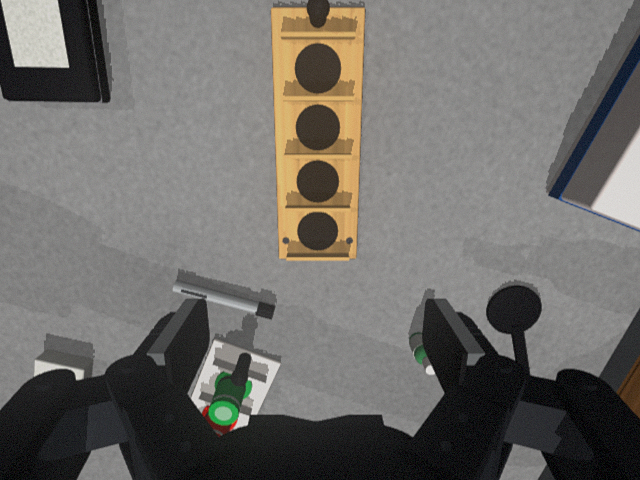

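```bash
python3 - <<'E'
from h import *
st=get_state()
im=cv2.imread("pics/wL.png")
for th in (60,75,90):
    N,L,S,ce=cv2.connectedComponentsWithStats((im.max(2)<th).astype(np.uint8))
    for i in range(1,N):
        if 150<S[i,4]<5000: print(th,S[i],ce[i].round(1),wray(ce[i],.006,st).round(4))
im,_=vision.grab_frame("scene"); 
N,L,S,ce=cv2.connectedComponentsWithStats((im.max(2)<45).astype(np.uint8))
for i in range(1,N):
    if 60<S[i,4]<500 and 320<ce[i][0]<450 and 290<ce[i][1]<400: print("scene",S[i],ray("scene",ce[i],.006).round(4))
E
```

```text
60 [307   0  22  27 366] [317.7  11.5] [0.4863 0.3159 0.006 ]
60 [ 549   35   91  163 1848] [597.6 118. ] [0.7886 0.2966 0.006 ]
60 [300 136  37  14 159] [317.8 142.9] [0.5178 0.1989 0.006 ]
60 [298 165  40  37 440] [319.6 187.5] [0.5318 0.1538 0.006 ]
60 [298 213  39  37 781] [317.8 232. ] [0.543  0.1044 0.006 ]
60 [256 302  19  17 206] [265.  309.8] [ 0.5069 -0.0069  0.006 ]
60 [218 353  33  37 469] [239.7 371.1] [ 0.4948 -0.1012  0.006 ]
75 [307   0  23  28 489] [317.6  11.5] [0.4862 0.3159 0.006 ]
75 [ 549   34   91  165 2075] [597.2 118.5] [0.7884 0.296  0.006 ]
75 [ 295   44   45   49 1724] [317.4  68. ] [0.4987 0.2683 0.006 ]
75 [ 296  105   43   45 1510] [317.4 127.1] [0.5132 0.2141 0.006 ]
75 [ 297  161   41   41 1327] [317.3 181.1] [0.5276 0.16   0.006 ]
75 [ 298  213   40   37 1163] [317.2 230.7] [0.542  0.1057 0.006 ]
75 [256 301  19  18 236] [265.  309.7] [ 0.5069 -0.0068  0.006 ]
75 [ 211  353   40   59 1003] [234.1 381.7] [ 0.4911 -0.1191  0.006 ]
90 [306   0  24  28 503] [317.6  11.6] [0.4863 0.3158 0.006 ]
90 [ 295   44   46   49 1761] [317.3  68.1] [0.4987 0.2682 0.006 ]
90 [ 296  105   44   45 1540] [317.4 127.1] [0.5132 0.214  0.006 ]
90 [ 297  161   42   41 1357] [317.3 181.1] [0.5276 0.1599 0.006 ]
90 [ 298  213   40   37 1186] [317.2 230.8] [0.5421 0.1056 0.006 ]
90 [176 272  99  47 660] [232.  295.7] [0.4649 0.0014 0.006 ]
90 [212 330  48  24 177] [235.4 340.4] [ 0.4806 -0.058   0.006 ]
90 [ 210  353   41   59 1114] [233.7 382.9] [ 0.4908 -0.121   0.006 ]
scene [342 303  20  17 260] [0.544  0.1071 0.006 ]
scene [362 319  19  18 273] [0.5294 0.1612 0.006 ]
scene [382 336  20  19 296] [0.5148 0.2156 0.006 ]
scene [402 353  21  20 311] [0.5005 0.2696 0.006 ]
scene [427 367   9  14  94] [0.4811 0.3066 0.006 ]
```

The wrist view shows the four discs at (317,68), (317,127), (317,181) and (317,231), with the post at (317,12). All three cameras agree within 3 mm and the spacing is 56.2 mm. I'll transfer green first, then look.

```bash
cat >> h.py <<'E'
L={"green":[.489,-.1217],"red":[.482,-.178],"yellow":[.473,-.2355],"blue":[.465,-.288]}
D={"green":[.5414,.1071],"red":[.5272,.1613],"yellow":[.5126,.2157],"blue":[.4981,.2701]}
uD=np.array(L["green"])-L["blue"];uD/=np.linalg.norm(uD)
uL=np.array(D["blue"])-D["green"];uL/=np.linalg.norm(uL)
mid=np.mean(list(L.values()),0)
for i,k in enumerate(L): L[k]=mid+uD*(.084-.056*i)   # nominal spacing
ZG=.019; ZT=.13
def show(m):
    s=get_state(); print(m,"t%.1f"%s["time"],"w%.4f"%s["width"],np.round(s["gripper_force"],1),np.round(s["tcp_pos"],4),np.round(s["contact_force"],1))
def transfer(k):
    p=L[k]; d=D[k]
    ctrl.movep([*p,ZT],quat(uD)); ctrl.movel([*p,ZG],max_speed=.08)
    ctrl.close_gripper(30); ctrl.pause(.2); show(k+" grip")
    ctrl.movel([*p,ZT],max_speed=.1); show("lift")
    ctrl.movep([*d,ZT],quat(uL)); ctrl.movel([*d,ZG+.012],max_speed=.1)
    ctrl.movel([*d,ZG-.003+.0007],max_speed=.02); ctrl.pause(.2); show("set")
    ctrl.ungrasp(); ctrl.pause(.2); ctrl.movel([*d,ZT],max_speed=.1); show("done")
E
python3 - <<'E'
from h import *
print({k:v.round(4) for k,v in L.items()})
transfer("green")
im,_=vision.grab_frame("side"); cv2.imwrite("pics/side1.png",cv2.resize(im[110:420,160:420],None,fx=1.9,fy=1.9))
E
```

```text
{'green': array([ 0.4892, -0.1227]), 'red': array([ 0.4812, -0.1781]), 'yellow': array([ 0.4733, -0.2335]), 'blue': array([ 0.4653, -0.2889])}
green grip t8.5 w0.0357 29.8 [ 0.4894 -0.1227  0.0192] [-1.4 -0.8  5.1]
lift t9.8 w0.0352 30.0 [ 0.4888 -0.1227  0.1294] [ 0.3  0.4 -0.2]
set t12.9 w0.0352 30.0 [0.5415 0.1071 0.0168] [ 0.3 -0.3 -1. ]
done t14.9 w0.0854 0.0 [0.541  0.1069 0.1294] [ 0.2 -0.2 -0.2]
```

View pics/side1.png

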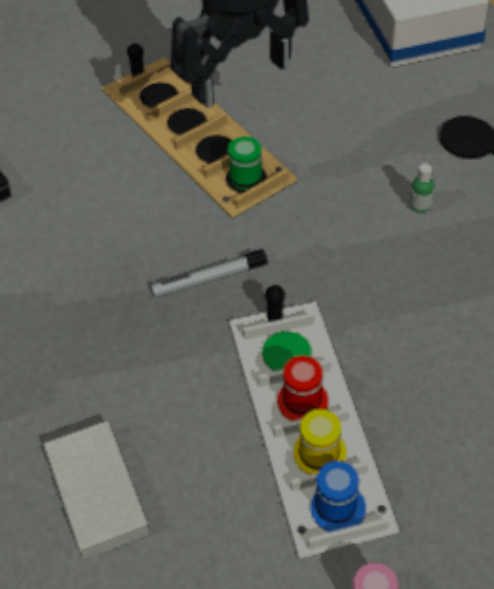

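Green stands upright on the farthest disc (crop pixel 244,165), and its own pad is bare at (287,350). Next: the other three.

```bash
python3 - <<'E'
from h import *
for k in("red","yellow","blue"): transfer(k)
st=get_state(); ctrl.movep([.471,-.246,.26],quat(uD)); ctrl.pause(.3); show("away")
for n in C:
    im,_=vision.grab_frame(n)
    if n=="side": cv2.imwrite("pics/side2.png",cv2.resize(im[110:420,160:420],None,fx=1.9,fy=1.9))
    for k in D:
        for a in models.masks_of(n,f"lens_{k}_mid")[:1]:
            v,w=np.nonzero(a["mask"]); e=ray(n,(w.mean(),v.mean()),.029)[:2]-D[k]
            print(n,k,round(a["p"],2),"across",(e@[uL[1],-uL[0]]).round(4),"along",(e@uL).round(4))
E
```

```text
red grip t18.4 w0.0351 29.8 [ 0.4813 -0.1781  0.0192] [-1.5 -0.1  4.9]
lift t19.6 w0.0355 30.0 [ 0.4808 -0.178   0.1294] [ 0.6  0.5 -1.2]
set t23.1 w0.0350 30.0 [0.5273 0.1613 0.0168] [-0.2  0.6 -0. ]
done t25.1 w0.0855 0.0 [0.5269 0.1611 0.1294] [ 0.2 -1.2 -0.6]
yellow grip t28.9 w0.0351 29.8 [ 0.4733 -0.2336  0.0192] [-0.8  0.2  5.4]
lift t30.1 w0.0353 30.0 [ 0.4728 -0.2335  0.1294] [ 0.7 -0.7 -0.5]
set t34.0 w0.0350 30.0 [0.5127 0.2157 0.0168] [-0.7  0.4 -0.2]
done t36.0 w0.0853 0.0 [0.5123 0.2154 0.1294] [ 1.1 -0.5 -0.2]
blue grip t40.1 w0.0350 29.9 [ 0.4654 -0.2891  0.0192] [-0.4 -0.1  5.2]
lift t41.4 w0.0355 29.9 [ 0.4649 -0.2888  0.1294] [-0.5 -0.7 -0.8]
set t45.6 w0.0352 30.0 [0.4981 0.2702 0.0168] [ 0.5 -0.2 -1. ]
done t47.6 w0.0852 0.0 [0.4978 0.2698 0.1293] [-0.4  0.7  0.3]
away t49.9 w0.0853 0.0 [ 0.4712 -0.2455  0.2599] [-0.7  1.1 -0.9]
scene green 0.89 across 0.0001 along 0.0004
scene red 0.62 across 0.0004 along 0.0012
scene yellow 0.57 across 0.0011 along -0.0002
scene blue 0.65 across 0.0006 along 0.003
side green 0.71 across 0.0003 along 0.0021
side red 0.92 across -0.0014 along 0.0021
side yellow 0.91 across -0.0016 along -0.0004
side blue 0.91 across -0.0009 along 0.0052
```

View pics/side2.png

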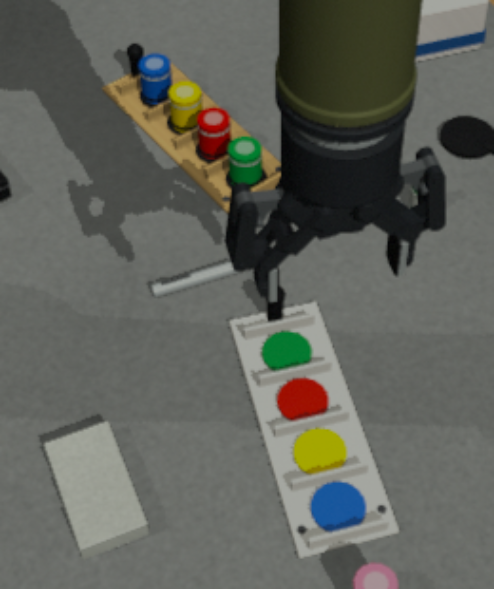

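All four lenses stand upright: blue (154,78) next to the post, then yellow (185,105), red (213,132) and green (244,160) farthest. All are within about 5 mm, so I'm handing in.

```bash
python3 -c "
from station import ticket
print(ticket.close_job())"
```

```text
the job is handed in; nothing more can be done
None
```

The four lenses stand upright on the lamp rack in reverse order (blue nearest the post, then yellow, red, green), each measured within about 5 mm of its disc's centre, and the job was handed in at about 50 s; no verdict came back.

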